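# Put together the two-tier garnish stand

## Task

Put the garnish stand together. First slide the green herb cassette into the runners on the stand's base, in from their open end, until it is fully home against the red stop; then lower the blue shelf over the four posts until it sits level on the lower shoulders, and then the white shelf until it sits level on the upper shoulders, each corner hole over its own post. Let the shelves down gently rather than dropping them, and leave the sauce bottle, the spice jar, the shaker and the tub standing where they are.

Things in the scene. Friction and masses are not known exactly. Their poses are not given: they have to be found in the camera images.
- stand: Garnish stand, fixed to the table. Origin: centre of its underside, on the table, z up. Dark deck 130 (x) x 220 (y) x 10 mm thick, with four aluminium posts at x +-45, y +-90 mm (see the post's tip) and two black runners along x for the cassette, open at the -x end (see the mouth), closed by a red stop across the +x end, its face at x = +45 mm.
- post_tip (a point): Tip of the stand's post at x +45, y +90 mm in its frame, 152 mm above the table; the four posts are alike. Diameter 24 mm up to 74 mm above the table (lower shoulder), 14 mm from there to 130 mm (upper shoulder), 7 mm to 139 mm, then tapering to the blunt tip.
- mouth (a point): Middle of the runners' open end, on the deck's upper face (10 mm above the table), 62 mm to -x of the stand's centre; axes as the stand's. From here flared walls narrow over 22 mm to a channel 94 mm wide (y +-47) that runs on to the stop. Lips over the channel, underside 9 mm and top 14 mm above the deck, reach in to y +-40 mm: the cassette's foot cannot enter from above.
- cassette_grip (a point): Green herb cassette, closed. Foot 90 x 90 x 6 mm, body 82 (own x) x 66 (own y) up to 20 mm, black bail: bar 12 (x) x 56 (y) x 16 mm high on end legs; grip it with fingers on its +x and -x sides. Point: bar centre, 44 mm over its underside. Half a turn leaves it the same; own x goes along the runners. Home: at (0, 0, 54) mm in the stand's frame. Starts flat on the table. 0.3 kg.
- lower_shelf_grip (a point): Blue lower shelf: plate 120 (own x) x 210 (own y) x 8 mm, 5 mm rims, a 18 mm hole at each corner (x +-45, y +-90); half a turn leaves it the same. Black bail on top: bar 12 (x) x 68 (y) x 16 mm high, on legs at its ends; grip it with fingers on its +x and -x sides. Point: bar centre, 36 mm over the plate's underside, 28 over its upper face. Seated: at (0, 0, 110) mm in the stand's frame. Starts flat on the table. 0.4 kg.
- upper_shelf_grip (a point): White upper shelf: plate 120 (own x) x 210 (own y) x 8 mm, 5 mm rims, a 11 mm hole at each corner (x +-45, y +-90); half a turn leaves it the same. Black bail on top: bar 12 (x) x 68 (y) x 16 mm high, on legs at its ends; grip it with fingers on its +x and -x sides. Point: bar centre, 36 mm over the plate's underside, 28 over its upper face. Seated: at (0, 0, 166) mm in the stand's frame. Starts flat on the table. 0.35 kg.
- sauce_mid (a point): White sauce bottle with yellow cap, loose bystander: 56 mm in diameter, 165 mm high, upright; this point is half-way up its axis.
- spice_mid (a point): Amber spice jar with red lid, loose bystander: 64 mm in diameter, 85 mm high, upright; this point is half-way up.
- shaker_mid (a point): Aluminium shaker, loose bystander: 56 mm in diameter, 95 mm high, upright; this point is half-way up.
- tub_mid (a point): White open tub, loose bystander: 75 mm (x) by 130 mm (y), 55 mm high; this point is half-way up its centre.

How it is judged (in metres and radians):
On the way, in this order (a step that is already met when the one before it is completed fails the run):
1. the cassette is fully home in the runners (x of cassette_grip in the frame of stand between -0.003 and 0.003 m and y of cassette_grip in the frame of stand between -0.004 and 0.004 m and z of cassette_grip in the frame of stand between 0.051 and 0.057 m and angle between cassette_grip's own z axis and vertical below 0.035 rad and angle between the x axis of cassette_grip and the x axis of stand, either way round below 0.06 rad), for 0.2 s.
2. the blue shelf is seated level on the lower shoulders (x of lower_shelf_grip in the frame of stand between -0.004 and 0.004 m and y of lower_shelf_grip in the frame of stand between -0.004 and 0.004 m and z of lower_shelf_grip in the frame of stand between 0.107 and 0.113 m and angle between lower_shelf_grip's own z axis and vertical below 0.035 rad and angle between the x axis of lower_shelf_grip and the x axis of stand, either way round below 0.06 rad), for 0.2 s.
3. the white shelf is seated level on the upper shoulders (x of upper_shelf_grip in the frame of stand between -0.004 and 0.004 m and y of upper_shelf_grip in the frame of stand between -0.004 and 0.004 m and z of upper_shelf_grip in the frame of stand between 0.163 and 0.169 m and angle between upper_shelf_grip's own z axis and vertical below 0.035 rad and angle between the x axis of upper_shelf_grip and the x axis of stand, either way round below 0.06 rad), for 0.2 s.
At the end, for the whole second after the job is handed in: The cassette is in the runners on the deck within 3 mm of home along them; the blue shelf rests on the lower and the white shelf on the upper shoulders, all four holes over their posts (grip points within 4 mm sideways and 3 mm in height of their seated places, level within 2 degrees); all at rest (all of step 1 and all of step 2 and all of step 3 and linear speed of each of cassette, lower_shelf, upper_shelf below 0.02 m/s); the robot touches nothing.
It fails at once if a shelf was dropped or slammed down on the stand (faster than 0.45 m/s among the posts) ((horizontal distance between lower_shelf_grip and stand below 0.06 m and z of lower_shelf_grip in the frame of stand below 0.185 m and linear speed of lower_shelf above 0.45 m/s) or (horizontal distance between upper_shelf_grip and stand below 0.06 m and z of upper_shelf_grip in the frame of stand below 0.185 m and linear speed of upper_shelf above 0.45 m/s)).
It fails at once if the sauce was pushed away (over 20 mm) or tipped (distance of sauce_mid from where it was at the start of the episode above 0.02 m or angle between sauce_mid's own z axis and vertical above 0.35 rad).
It fails at once if the spice was pushed away (over 20 mm) or tipped (distance of spice_mid from where it was at the start of the episode above 0.02 m or angle between spice_mid's own z axis and vertical above 0.35 rad).
It fails at once if the shaker was pushed away (over 20 mm) or tipped (distance of shaker_mid from where it was at the start of the episode above 0.02 m or angle between shaker_mid's own z axis and vertical above 0.35 rad).
It fails at once if the tub was pushed away (over 20 mm) or tipped (distance of tub_mid from where it was at the start of the episode above 0.02 m or angle between tub_mid's own z axis and vertical above 0.35 rad).
It also fails if it takes over 72 s, if anything falls off the work surface, if the arm or the gripper's body presses on something with over 40 N, if the wrist force passes 120 N, or if a joint passes its speed limit or range.

## Robot

A 6-joint arm with a two-finger parallel gripper is mounted at the origin on the work surface. World frame = base frame: x ahead of the robot, y to its left, z up, the work surface at z = 0. Lengths are in mm, angles in rad, forces in N, time in s.
With the tool pointing down it reaches from about 300 to 750 mm from the base axis. Payload 8.5 kg.
Tool frame: the origin (TCP) lies midway between the tips of the shut fingers; the grasp point (between the pads) lies 19 mm behind it (grip_point_offset is the distance from the TCP to the grasp point, in mm); z points along the fingers, y is the line along which they close (so a half turn about z gives the same grasp; the last joint's range is limited). The gripper opens to 88 mm and grips with 3 to 60 N. Pads are 18 mm wide; open, the fingers measure 123 mm over their backs; the gripper's body (75 mm by 187 mm) begins 45 mm behind the grasp point.
Start: joints at [-1.329, 0.381, 1.297, -0, 1.464, -0.215], TCP at [242.585, -493.592, 238.748] pointing down, gripper open.
Joint ranges: [-3.11, 3.11], [-0.89, 2.33], [0.22, 2.48], [-1.42, 4.56], [0.17, 2.85], [-2.88, 2.88]. Speed limits (rad/s): [2.39, 2.39, 3.14, 3.14, 3.14, 3.14].

## Interface

Orientations are given as a unit quaternion [w, x, y, z].
In Python, from station import state, camera, finish_job, grip_point_offset gives the robot as it stands.
- The arm moves only by the shell command python3 -m handwheel 'ROWS' [OPENING] [FORCE]. ROWS is JSON, a list that holds one entry, the list of rows, each a list of 6 numbers: the shift along the tool's x, y, z in m, then the turn, a rotation vector about the tool's x, y, z in degrees. In form: [[[tx, ty, tz, ax, ay, az], ...]]. A call has 1 to 8 rows; each row shifts and turns the commanded pose from where the row before left it, along the tool's axes as they then stand; what a row does not reach is not made up. A row lasts 1/10 s, in which the tool goes at most 50 mm and 8.59 degrees, less where a joint would pass 70% of its speed; a pose out of reach is approached as far as the arm can. A call with a gripper value outside its range is refused whole. OPENING is the closure, from 0 (fully open) to 1 (shut), set as the call begins (- or left out, the last holds). The fingers move at their own pace and stop on an object; FORCE is the grip in N (left out, the last holds). Time passes only in rows, so rows that do not move let the fingers close. It gives the time, the measured TCP pose, the force, the opening and the grip force at its end, in the units of the state.
- state(): the state, without advancing time (a new reading comes with each control period).
- camera(name): name is "scene" or "top"; returns a dict with "color" (400x640x3 uint8, blue, green, red), "fx", "fy", "cx", "cy" (pixels), "dist" ([k1, k2, p1, p2, k3] as OpenCV has them; the pictures are not rectified), "T" (4x4, takes a point from camera to world coordinates). Camera axes: x right, y up, looking along -z (the intrinsics and any distortion apply to the point x, -y, -z); pixel columns grow to the right and rows downward; lengths in mm; the calibration is good to about 2 mm. A picture is of the moment at which its call begins. There is no depth.
- finish_job(): hands the job in; it is judged then, once.
The state is a dict: "clock": time; "joint_positions": joint angles; "joint_velocities": joint speeds; "effort": joint torques, N m; "tcp_pos": TCP position; "orientation": TCP orientation; "contact_force": force on the tool from outside, world axes, zero at the start; "torque": the same for the moment, N m; "width": opening from 0.0 (shut) to 1.0 (fully open); "finger_force": force on a finger pad.
Only numpy, scipy, OpenCV 4.12 (cv2) and the standard library are available. Lean on these libraries where they do the work, as an engineer would, in place of code of your own. Each camera call takes 0.05 s, during which the arm holds its last target. There are 200 camera calls.

## Working session

There is one attempt and no reset: what is moved stays moved. The work goes in short steps, Python scripts to look and compute and a shell command to move; the robot and the scene stay as the last step left them, time stands still between calls to the robot, and variables do not carry over. Pictures are saved under pics/ and viewed, at most 10 in all, crops included, and the job is handed in when it is done.

```bash
mkdir -p pics; ls; python3 - <<'E'
from station import state,camera,grip_point_offset
import cv2,numpy as np,pickle
print(state(),grip_point_offset)
d={}
for n in ("scene","top"):
    c=camera(n);d[n]=c;cv2.imwrite(f"pics/{n}0.png",c["color"])
    print(n,c["fx"],c["fy"],c["cx"],c["cy"],c["dist"],np.round(c["T"],3).tolist())
pickle.dump(d,open("c0.pkl","wb"))
E
```

```text
pics
{'clock': 0.0, 'joint_positions': array([-1.32929639e+00,  3.81191114e-01,  1.29823037e+00, -2.04912596e-06,
        1.46354618e+00, -2.15285381e-01]), 'joint_velocities': array([-1.40182441e-03, -4.67918347e-05, -8.71066644e-04, -6.31659728e-04,
       -1.59146367e-03,  8.82680254e-04]), 'effort': array([ 1.67543429e-03, -4.37916005e+01, -2.24553180e+01,  7.14328070e-02,
        3.52011330e-02, -1.19907327e-04]), 'tcp_pos': array([ 242.5272142 , -493.35177149,  238.15062356]), 'orientation': array([-6.87432866e-04,  9.74031319e-01,  2.26412271e-01, -1.00295781e-05]), 'contact_force': array([-0.41621128,  0.30692104, -0.26196614]), 'torque': array([0.00903331, 0.06811281, 0.03886187]), 'finger_force': 0.0, 'width': 0.9985336362423388} 18.700000000000003
scene 466.63189047547297 466.63189047547297 323.3912655932786 194.56267481150644 [-0.03144569  0.          0.          0.          0.        ] [[-0.125, -0.638, 0.76, 1449.388], [0.992, -0.071, 0.104, 131.429], [-0.013, 0.767, 0.642, 809.212], [0.0, 0.0, 0.0, 1.0]]
top 455.71143054532195 455.71143054532195 315.4093692212867 199.08567925306403 [0.00856363 0.         0.         0.         0.        ] [[-0.026, 0.998, -0.06, 524.11], [-1.0, -0.025, 0.019, 19.131], [0.017, 0.061, 0.998, 1478.588], [0.0, 0.0, 0.0, 1.0]]
```

View pics/scene0.png

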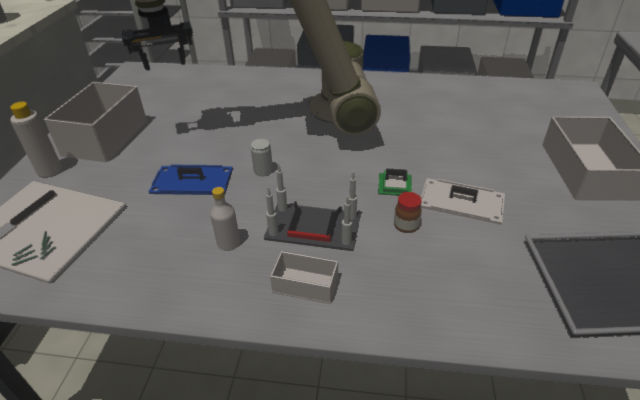

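View pics/top0.png

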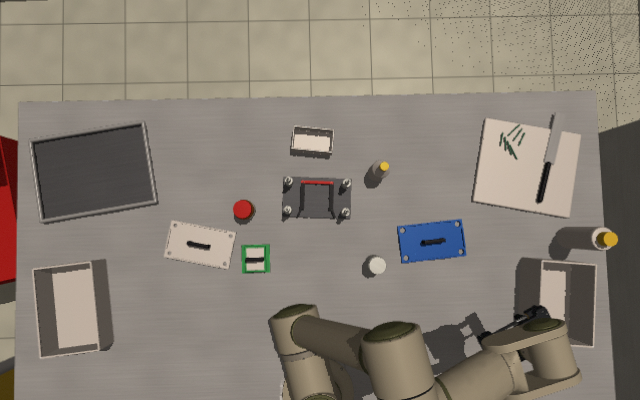

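The scene view shows blue shelf at (192,180), the stand at (313,210), cassette at (396,182) and white shelf at (463,197). The top view has blue at (432,241), stand at (317,198), cassette at (256,259) and white at (200,245). In the top view, image up is +x and right is −y.

```bash
cat > h.py <<'E'
import numpy as np,cv2,pickle
from scipy.optimize import least_squares
def K(c): return np.array([[c["fx"],0,c["cx"]],[0,c["fy"],c["cy"]],[0,0,1]])
def toplane(c,px,z):
    p=cv2.undistortPoints(np.float64(px).reshape(-1,1,2),K(c),np.float64(c["dist"])).reshape(-1,2)
    T=np.array(c["T"]); d=np.c_[p[:,0],-p[:,1],-np.ones(len(p))]@T[:3,:3].T
    return (T[:3,3]+d*((z-T[2,3])/d[:,2])[:,None])[:,:2]
def proj(c,P):
    T=np.array(c["T"]); q=(np.float64(P).reshape(-1,3)-T[:3,3])@T[:3,:3]; q=q*[1,-1,-1]
    return cv2.projectPoints(q,np.zeros(3),np.zeros(3),K(c),np.float64(c["dist"]))[0].reshape(-1,2)
def tri(obs): # [(cam,px)]
    return least_squares(lambda P:np.concatenate([proj(c,P)[0]-p for c,p in obs]),[500,0,50]).x
def biggest(m,roi):
    x0,y0,x1,y1=roi; k=np.zeros_like(m,np.uint8);k[y0:y1,x0:x1]=m[y0:y1,x0:x1].astype(np.uint8)
    return max(cv2.findContours(k,cv2.RETR_EXTERNAL,cv2.CHAIN_APPROX_NONE)[0],key=cv2.contourArea).reshape(-1,2)
def rect(c,m,roi,z):
    w=toplane(c,biggest(m,roi),z); (x,y),(a,b),t=cv2.minAreaRect(np.float32(w)); h=cv2.convexHull(np.float32(w)); M=cv2.moments(h)
    return np.round([x,y,a,b,t,M['m10']/M['m00'],M['m01']/M['m00']],1)
E
python3 - <<'E'
from h import *
d=pickle.load(open("c0.pkl","rb"))
for n,roi in {"top":dict(b=(385,205,480,275),g=(230,235,280,285),w=(155,210,245,280),d=(270,165,360,230)),
 "scene":dict(b=(140,150,245,205),g=(370,160,418,202),w=(410,170,515,228),d=(255,195,370,255))}.items():
    c=d[n];h=cv2.cvtColor(c["color"],cv2.COLOR_BGR2HSV);H,S,V=[h[...,i].astype(int) for i in range(3)]
    print(n,"blue",rect(c,(H>95)&(H<130)&(S>120),roi['b'],8))
    print(n,"green",rect(c,(H>45)&(H<85)&(S>90),roi['g'],6))
    print(n,"white",rect(c,(V>150),roi['w'],8), "tableV",V[300,250])
    print(n,"deck",rect(c,(V<75),roi['d'],10))
t=d["top"]["color"];s=d["scene"]["color"]
A=cv2.resize(t[165:232,270:365],None,fx=4.2,fy=4.2,interpolation=2);B=cv2.resize(s[160:255,255:370],None,fx=3.4,fy=3.4,interpolation=2)
C=cv2.resize(t[205:285,150:285],None,fx=3.2,fy=3.2,interpolation=2)
o=np.zeros((600,800,3),np.uint8)
o[:A.shape[0],:A.shape[1]]=A;o[:B.shape[0],405:405+B.shape[1]]=B[:,:395];o[330:330+C.shape[0],:C.shape[1]]=C
cv2.imwrite("pics/comp1.png",o)
E
```

```text
top blue [ 468.6 -380.1  118.5  210.9    5.   468.9 -379.4]
top green [427.4 188.   86.5  86.2  88.9 427.7 188.2]
top white [478.9 366.5 212.9 124.1  77.6 478.4 366.4] tableV 143
top deck [603.5 -29.  163.6 121.1  80.2 598.9 -20. ]
scene blue [ 472.6 -377.2  127.9  211.7    6.1  472.5 -378.4]
scene green [425.7 190.5 101.1  87.1   2.  426.3 188.5]
scene white [477.5 367.2 208.2 116.8  77.7 477.  368. ] tableV 123
scene deck [608.3 -11.5 226.9 169.6  85.9 614.  -12.8]
```

View pics/comp1.png

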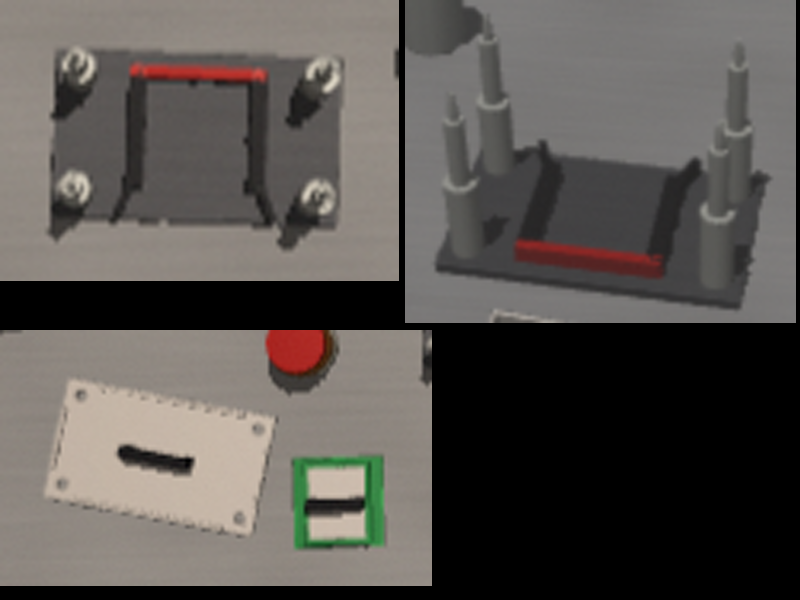

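The crop shows the stand's four posts, the red stop toward +x and the open end toward −x (robot side). The cassette's bar lies roughly along y; the white shelf is turned about −12°. Next I fit the stand pose from picked corners and tips, and render it over the picture.

```bash
cat >> h.py <<'E'
def pts(pose,L):
    x,y,t=pose;L=np.float64(L);c,s=np.cos(t),np.sin(t)
    return np.c_[x+c*L[:,0]-s*L[:,1],y+s*L[:,0]+c*L[:,1],L[:,2]]
def circ(x,y,r,z,n=24):
    a=np.linspace(0,2*np.pi,n);return np.c_[x+r*np.cos(a),y+r*np.sin(a),a*0+z]
def fit(obs,p0): # obs [(cam,L,px)]
    return least_squares(lambda p:np.concatenate([(proj(c,pts(p,L))-px).ravel() for c,L,px in obs]),p0,x_scale=[1,1,.01],loss='soft_l1')
E
python3 - <<'E'
from h import *
d=pickle.load(open("c0.pkl","rb"));s,t=d["scene"],d["top"]
S=lambda u:(np.float64(u)-[405,0])/3.4+[255,160]-.35
Tt=lambda u:np.float64(u)/4.2+[270,165]-.38
tips=[[-45,-90,152],[45,-90,152],[-45,90,152],[45,90,152]]
o1=(s,tips,S([[488,14],[451,97],[740,43],[720,124]]))
o2=(s,[[65,-110,10],[65,110,10],[-65,110,10]],S([[437,264],[741,297],[770,178]]))
o3=(t,[[65,110,10],[65,-110,10],[-65,-110,10],[-65,110,10]],Tt([[55,50],[343,60],[338,229],[52,221]]))
for o in ([o1],[o2],[o3],[o1,o2,o3]):
    r=fit(o,[605,-15,0]);print(np.round(r.x,3),np.round(r.fun,1))
p=r.x
ims=[]
for c,(x0,y0,x1,y1),k in ((t,(270,165,365,232),8),(s,(255,160,370,255),7)):
    im=cv2.resize(c["color"][y0:y1,x0:x1],None,fx=k,fy=k,interpolation=2)
    for L in [[[65,110,10],[65,-110,10],[-65,-110,10],[-65,110,10],[65,110,10]]]+[circ(sx*45,sy*90,r,z) for sx in(-1,1) for sy in(-1,1) for r,z in((12,74),(7,130),(2,152))]:
        q=((proj(c,pts(p,L))-[x0,y0]+.5)*k).astype(np.int32)
        cv2.polylines(im,[q],False,(0,255,255),1)
    ims.append(cv2.resize(im,(400,int(im.shape[0]*400/im.shape[1])),interpolation=3) if 0 else im)
o=np.zeros((600,800,3),np.uint8)
a=ims[0][:560,:760];cv2.imwrite("pics/ov1.png",a);cv2.imwrite("pics/ov2.png",ims[1][:600,:800])
E
```

```text
[ 6.22063e+02 -8.93300e+00 -6.60000e-02] [-0.4  0.3 -0.1 -0.7  0.3 -0.3  0.3  0.5]
[ 6.18651e+02 -7.55400e+00 -6.20000e-02] [-0.1 -0.6  0.9  1.3 -0.7 -0.4]
[ 6.16512e+02 -1.27090e+01 -5.50000e-02] [ 0.4  0.3 -0.2  0.  -0.  -0.1 -0.2 -0.2]
[ 6.18564e+02 -9.65500e+00 -5.80000e-02] [-0.7 -0.4 -0.  -1.5 -0.  -1.4  0.3 -0.7 -0.9 -0.6  0.1  1.1 -1.6 -0.5
 -0.4 -0.4 -1.1 -0.5 -1.  -0.6 -1.2 -0.9]
```

View pics/ov1.png

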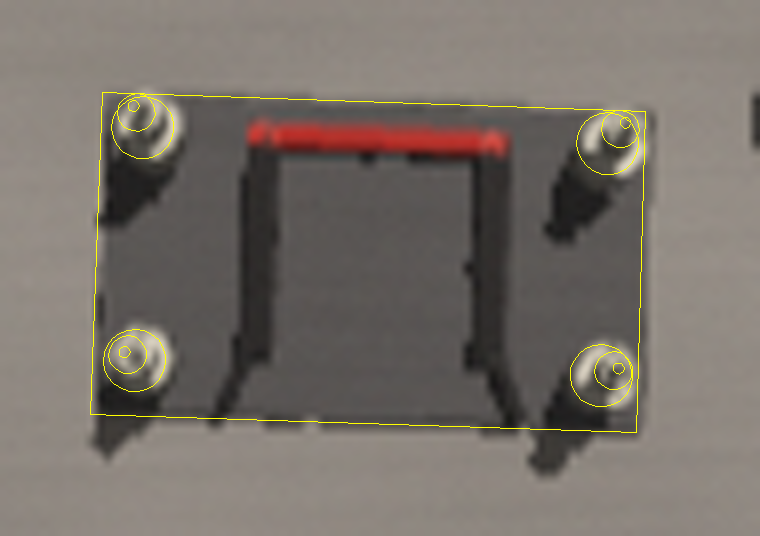

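The fit outlines agree within about a pixel. The two cameras differ by a few mm, with top giving (616.5, −12.7) and scene about (621, −9); stand yaw is about −3.3°. I'll use the gripper as a reference to remove that bias. First I move over the cassette.

```bash
cat > need.py <<'E'
import sys,numpy as np
from station import state
from scipy.spatial.transform import Rotation as R
# need.py x y ztcp yaw(deg, angle of tool y vs world x) -> shift in current tool axes, then turn
x,y,z,yaw=map(float,sys.argv[1:5]);s=state();w,a,b,c=s["orientation"];r=R.from_quat([a,b,c,w])
p=s["tcp_pos"];m=r.as_matrix();cur=np.degrees(np.arctan2(m[1,1],m[0,1]))
print("t",round(s["clock"],1),"tcp",np.round(p,1),"yaw",round(cur,2),"tilt",np.round(np.degrees(m[:2,2]),2),"F",np.round(s["contact_force"],1),"w",round(s["width"]*88,1),"ff",round(s["finger_force"],1))
print("shift mm",np.round(r.inv().apply(np.array([x,y,z])-p),1),"turn az",round(-(yaw-cur),2))
E
python3 -m handwheel '[[[0,0,0,0,0,-7.6],[0,0,0,0,0,-7.6],[0,0,0,0,0,-7.6],[0,0,0,0,0,-7.6],[0,0,0,0,0,-7.6],[0,0,0,0,0,-7.6],[0,0,0,0,0,-7.6],[0,0,0,0,0,-7.5]]]' 0 && python3 -m handwheel '[[[0.043,0.009,0,0,0,0],[0.043,0.009,0,0,0,0],[0.043,0.009,0,0,0,0],[0.043,0.009,0,0,0,0],[0.043,0.009,0,0,0,0],[0.043,0.009,0,0,0,0],[0.043,0.009,0,0,0,0],[0.043,0.009,0,0,0,0]]]'
python3 need.py 427 189 26 -3
```

```text
clock: 0.9
tcp_pos: [242.5, -493.4, 238.4]
orientation: [-0.0, 0.724, 0.69, 0.0]
contact_force: [0.1, 0.2, 0.5]
width: 0.999
finger_force: 0.0
clock: 1.7
tcp_pos: [333.2, -152.3, 238.7]
orientation: [-0.0, 0.726, 0.687, 0.0]
contact_force: [0.5, 0.4, -0.3]
width: 0.996
finger_force: 0.0
t 1.7 tcp [ 333.2 -152.3  238.7] yaw -3.16 tilt [-0.    0.01] F [ 0.5  0.4 -0.3] w 87.6 ff 0.0
shift mm [345.9  74.9 212.7] turn az -0.16
```

```bash
python3 -m handwheel '[[[0.0432,0.0094,0.005,0,0,0],[0.0432,0.0094,0.005,0,0,0],[0.0432,0.0094,0.005,0,0,0],[0.0432,0.0094,0.005,0,0,0],[0.0432,0.0094,0.005,0,0,0],[0.0432,0.0094,0.005,0,0,0],[0.0432,0.0094,0.005,0,0,0],[0.0432,0.0094,0.005,0,0,0]]]' >/dev/null && python3 -m handwheel '[[[0,0,0.04,0,0,0],[0,0,0.04,0,0,0],[0,0,0.03,0,0,0],[0,0,0.02,0,0,0],[0,0,0.0,0,0,0]]]' >/dev/null
python3 need.py 427 188.5 26 -3
python3 - <<'E'
from h import *
from station import camera
s=camera("scene");t=camera("top");pickle.dump(dict(scene=s,top=t),open("c1.pkl","wb"))
a=cv2.resize(s["color"][130:220,350:450],None,fx=5,fy=5,interpolation=2)
b=cv2.resize(t["color"][225:300,220:295],None,fx=4,fy=4,interpolation=2)
o=np.zeros((450,800,3),np.uint8);o[:,:500]=a;o[:300,500:]=b;cv2.imwrite("pics/g1.png",o)
E
```

```text
t 3.0 tcp [425.8 186.7  66.6] yaw -3.13 tilt [-0.3  -0.05] F [0.6 0.5 0.7] w 88.0 ff 0.0
shift mm [ 1.9  1.3 40.6] turn az -0.13
```

View pics/g1.png

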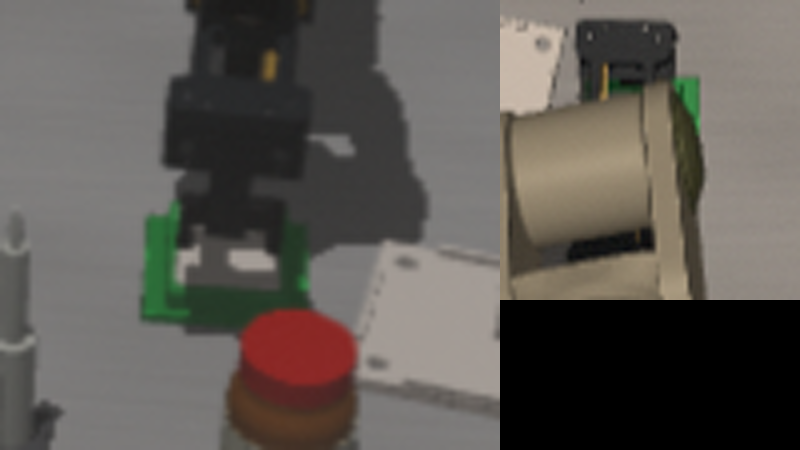

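The gripper stands over the cassette, with both fingers straddling the bail and the spice jar clear in front. I descend and grip.

```bash
python3 -m handwheel '[[[0.002,0.001,0.014,0,0,0],[0,0,0.014,0,0,0],[0,0,0.012,0,0,0],[0,0,0,0,0,0]]]' >/dev/null && python3 need.py 427 188.5 26 -3 && python3 -m handwheel '[[[0,0,0,0,0,0],[0,0,0,0,0,0],[0,0,0,0,0,0],[0,0,0,0,0,0],[0,0,0,0,0,0],[0,0,0,0,0,0],[0,0,0,0,0,0]]]' 1 35 && python3 -m handwheel '[[[0,0,-0.02,0,0,0],[0,0,-0.03,0,0,0],[0,0,-0.03,0,0,0],[0,0,-0.03,0,0,0],[0,0,0,0,0,0]]]' >/dev/null;  python3 need.py 480 -4 130 -3.3
```

```text
t 3.5 tcp [428.4 188.9  29. ] yaw -3.13 tilt [ 0. -0.] F [ 0.4 -0.   0.6] w 88.2 ff 0.0
shift mm [-0.5 -1.4  3. ] turn az -0.13
clock: 4.2
tcp_pos: [428.3, 188.9, 28.8]
orientation: [-0.0, 0.726, 0.688, 0.0]
contact_force: [-0.4, 0.2, -0.0]
width: 0.386
finger_force: 0.0
t 4.7 tcp [429.8 189.2 141.9] yaw -3.12 tilt [0.38 0.06] F [ 0.1  0.  -0.7] w 0.5 ff 0.0
shift mm [-190.2   60.6   12. ] turn az 0.18
```

The fingers had not closed when I lifted, because they need more than 0.7 s. The cassette should be untouched, so I open again, go back down and wait longer.

```bash
python3 -m handwheel '[[[0,0,0,0,0,0],[0,0,0,0,0,0],[0,0,0,0,0,0],[0,0,0,0,0,0],[0,0,0,0,0,0],[0,0,0,0,0,0],[0,0,0,0,0,0]]]' 0.3 >/dev/null; python3 need.py 428 189 29 -3.1;
python3 - <<'E'
from h import *
from station import camera
c=camera("scene");h=cv2.cvtColor(c["color"],cv2.COLOR_BGR2HSV)
print(rect(c,(h[...,0]>45)&(h[...,0]<85)&(h[...,1]>90),(370,160,418,202),6))
E
```

```text
t 5.4 tcp [428.3 188.9 138.7] yaw -3.13 tilt [-0.01 -0.  ] F [0.4 0.5 0.2] w 54.0 ff 0.0
shift mm [ 1.000e-01 -3.000e-01  1.097e+02] turn az -0.03
[426.2 177.8 101.3  61.8   2.  436.5 170.8]
```

```bash
python3 -m handwheel '[[[0,0,0.03,0,0,0],[0,0,0.03,0,0,0],[0,0,0.025,0,0,0],[0,0,0.02,0,0,0],[0,0,0.005,0,0,0],[0,0,0,0,0,0]]]' >/dev/null && python3 -m handwheel '[[[0,0,0,0,0,0],[0,0,0,0,0,0],[0,0,0,0,0,0],[0,0,0,0,0,0],[0,0,0,0,0,0],[0,0,0,0,0,0],[0,0,0,0,0,0]]]' 1 35 && python3 need.py 480 -4 130 -3.3
```

```text
clock: 6.75
tcp_pos: [428.2, 188.9, 28.8]
orientation: [-0.0, 0.726, 0.688, -0.0]
contact_force: [-0.9, -0.0, 1.6]
width: 0.134
finger_force: 34.7
t 6.8 tcp [428.2 188.9  28.8] yaw -3.13 tilt [-0.01  0.  ] F [-0.9 -0.   1.6] w 11.8 ff 34.7
shift mm [-189.8   62.2 -101.2] turn az 0.17
```

```bash
python3 -m handwheel '[[[0,0,-0.02,0,0,0],[0,0,-0.025,0,0,0],[0,0,-0.025,0,0,0],[-0.03,0.01,0,0,0,0],[-0.04,0.018,0,0,0,0],[-0.04,0.018,0,0,0,0],[-0.04,0.018,0,0,0,0],[-0.039,0.017,0,0,0,0]]]' >/dev/null && python3 -m handwheel '[[[0,0,0.02,0,0,0],[0,0,0.02,0,0,0],[0,0,0,0,0,0],[0,0,0,0,0,0]]]' && python3 need.py 498.7 -3.6 45 -3.3
python3 - <<'E'
from h import *
from station import camera,state
c=camera("scene");t=camera("top");pickle.dump(dict(scene=c,top=t,st=state()),open("c2.pkl","wb"))
a=cv2.resize(c["color"][140:255,250:375],None,fx=4.8,fy=4.8,interpolation=2);b=cv2.resize(t["color"][165:300,270:365],None,fx=2,fy=2)
o=np.zeros((560,800,3),np.uint8);o[:552,:600]=a;o[:270,605:795]=b;cv2.imwrite("pics/g2.png",o)
E
```

```text
clock: 7.95
tcp_pos: [498.7, -4.1, 58.8]
orientation: [-0.0, 0.726, 0.688, -0.0]
contact_force: [0.3, -0.3, -3.3]
width: 0.134
finger_force: 34.9
t 8.0 tcp [498.7  -4.1  58.8] yaw -3.12 tilt [-0.05  0.01] F [ 0.3 -0.3 -3.3] w 11.8 ff 34.9
shift mm [ 0.5 -0.1 13.8] turn az 0.18
```

View pics/g2.png

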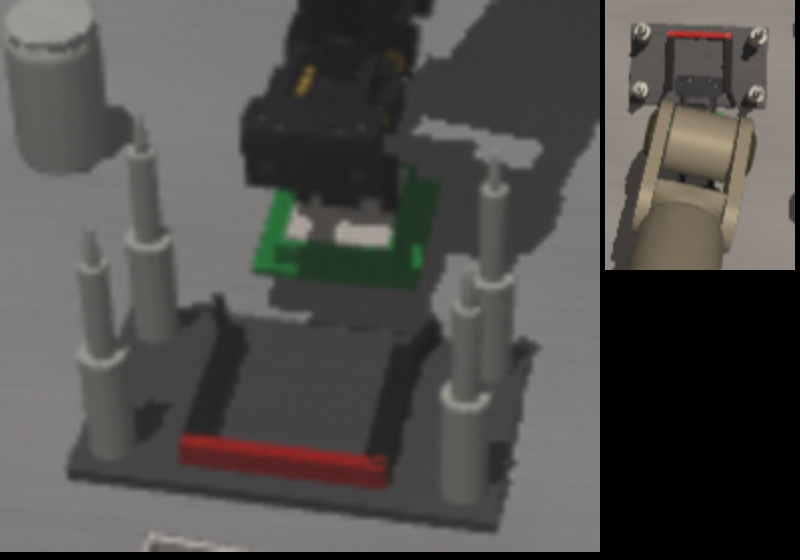

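The hovering cassette's front-foot corners are at about (253,272) and (420,289) in the crop, roughly in line with the channel. I measure it in the same camera as the stand.

```bash
python3 - <<'E'
from h import *
d=pickle.load(open("c2.pkl","rb"));s=d["scene"];st=d["st"];print(st["tcp_pos"])
S=lambda u:np.float64(u)/4.8+[250,140]-.4
zb=st["tcp_pos"][2]+15.2-44
for z in (zb,zb+6): print(np.round((proj(s,pts([498.7,-4.1,np.radians(-3.12)],[[45,-45,z],[45,45,z],[-45,45,z],[-45,-45,z]]))-[250,140]+.4)*4.8,0).tolist())
r=fit([(s,[[45,-45,zb],[45,45,zb]],S([[253,272],[420,289]]))],[498,-4,-.05]);print("cass",np.round(r.x,3))
tips=[[-45,-90,152],[45,-90,152],[-45,90,152],[45,90,152]]
o1=(s,tips,S([[140,118],[90,231],[494,152],[468,270]]))
o2=(s,[[65,-110,10],[65,110,10],[-65,110,10]],S([[69,466],[500,516],[538,345]]))
o3=(s,[[45,90,74],[45,-90,74],[-45,90,74],[-45,-90,74]],S([[464,397],[103,355],[493,283],[149,239]]))
for o in ([o1],[o2],[o3],[o1,o2,o3]):
    r=fit(o,[620,-8,0]);print(np.round(r.x,3),np.round(r.fun,1))
E
```

```text
[499.23233582  -4.06710423  59.56219218]
[[248.0, 272.0], [412.0, 289.0], [438.0, 187.0], [281.0, 171.0]]
[[247.0, 263.0], [412.0, 281.0], [438.0, 179.0], [281.0, 163.0]]
cass [ 4.98334e+02 -1.09900e+00 -4.20000e-02]
[ 6.20891e+02 -9.63600e+00 -5.50000e-02] [-0.7 -0.2 -0.4 -0.3  0.5  0.1  0.5  0.1]
[ 6.17238e+02 -7.88800e+00 -6.10000e-02] [-0.  -0.4  0.5  0.7 -0.5 -0.2]
[ 6.22838e+02 -9.48700e+00 -6.90000e-02] [ 0.2  0.6 -0.4 -0.2  0.  -0.7  0.1  0.1]
[ 6.20609e+02 -9.20100e+00 -5.80000e-02] [-0.4 -0.3 -0.2 -0.4  0.7  0.2  0.6  0.1 -0.8  0.6 -0.1  1.6 -1.2  0.5
  0.8 -0.3  0.  -0.5  0.  -1.6  0.1 -0.2]
```

```bash
python3 -m handwheel '[[[0,0,0.01,0,0,0.2],[0,0,0.009,0,0,0],[0,0,0,0,0,0],[0,0,0,0,0,0]]]' >/dev/null && python3 need.py 619 -10.9 38.8 -3.3 && python3 -m handwheel '[[[0,0.01,0,0,0,0],[0,0.01,0,0,0,0],[0,0.01,0,0,0,0],[0,0.01,0,0,0,0],[0,0.01,0,0,0,0],[0,0,0,0,0,0]]]' >/dev/null && python3 need.py 619 -10.9 38.8 -3.3
```

```text
t 8.4 tcp [498.7  -4.2  39.5] yaw -3.32 tilt [-0.04  0.01] F [ 0.1 -0.6 -2.7] w 11.3 ff 34.9
shift mm [  0.3 120.4   0.6] turn az -0.02
t 9.1 tcp [550.2  -7.4  39.7] yaw -3.32 tilt [ 0.07 -0.02] F [-0.4  0.5 -2.8] w 11.3 ff 34.9
shift mm [ 0.4 68.9  1. ] turn az -0.02
```

```bash
python3 -m handwheel '[[[0,0.01,0,0,0,0],[0,0.01,0,0,0,0],[0,0.01,0,0,0,0],[0,0.01,0,0,0,0],[0,0.01,0,0,0,0],[0,0.006,0,0,0,0],[0,0,0,0,0,0]]]' >/dev/null && python3 need.py 619 -10.9 38.8 -3.3 && python3 -m handwheel '[[[0,0.004,0,0,0,0],[0,0.003,0,0,0,0],[0,0.002,0,0,0,0],[0,0.001,0,0,0,0],[0,0,0,0,0,0]]]' >/dev/null && python3 need.py 619 -10.9 38.8 -3.3
```

```text
t 9.8 tcp [605.4 -10.5  39.6] yaw -3.33 tilt [ 0.03 -0.  ] F [-0.2 -0.6 -3. ] w 11.3 ff 34.9
shift mm [ 0.4 13.6  0.8] turn az -0.03
t 10.2 tcp [614.7 -11.   39.8] yaw -3.33 tilt [-0. -0.] F [ 1.1  0.2 -3. ] w 12.0 ff 34.9
shift mm [0.3 4.3 1. ] turn az -0.03
```

Still no contact, so I feel for the stop in small steps.

```bash
for i in 1 2; do python3 -m handwheel '[[[0,0.001,0,0,0,0],[0,0.001,0,0,0,0],[0,0,0,0,0,0]]]' >/dev/null && python3 need.py 619 -10.9 38.8 -3.3; done
```

```text
t 10.6 tcp [616.8 -11.1  39.8] yaw -3.33 tilt [ 0.01 -0.  ] F [ 0.4 -0.1 -3.4] w 11.5 ff 34.9
shift mm [0.3 2.2 1. ] turn az -0.03
t 10.8 tcp [618.3 -11.1  39.6] yaw -3.33 tilt [-0.06  0.01] F [-1.6  0.1 -2.1] w 11.5 ff 34.9
shift mm [0.3 0.6 0.8] turn az -0.03
```

```bash
for i in 1 2; do python3 -m handwheel '[[[0,0.001,0,0,0,0],[0,0.001,0,0,0,0],[0,0,0,0,0,0]]]' >/dev/null && python3 need.py 619 -10.9 38.8 -3.3; done
```

```text
t 11.2 tcp [619.  -10.9  39.5] yaw -3.33 tilt [-0.26  0.05] F [-7.6  1.   0.4] w 11.5 ff 35.1
shift mm [ 0.  -0.   0.7] turn az -0.03
t 11.4 tcp [619.3 -10.9  39.7] yaw -3.32 tilt [-0.5   0.06] F [-17.2   0.9   9.6] w 11.4 ff 35.1
shift mm [ 0.  -0.3  0.9] turn az -0.02
```

Contact with the stop comes at x ≈ 618.5, so it is home. I ease the push, set it down, release and rise.

```bash
python3 -m handwheel '[[[0,-0.001,0.0005,0,0,0],[0,0,0.0005,0,0,0],[0,0,0,0,0,0]]]' >/dev/null && python3 need.py 619 -10.9 38.8 -3.3; python3 -m handwheel '[[[0,0,0,0,0,0],[0,0,0,0,0,0],[0,0,0,0,0,0],[0,0,0,0,0,0],[0,0,0,0,0,0],[0,0,0,0,0,0]]]' 0.4 >/dev/null && python3 need.py 619 -10.9 38.8 -3.3;  python3 -m handwheel '[[[0,0,-0.02,0,0,0],[0,0,-0.04,0,0,0],[0,0,-0.05,0,0,0],[0,0,-0.05,0,0,0],[0,0,-0.04,0,0,0],[0,0,0,0,0,0]]]' >/dev/null && python3 need.py 468 -380 240 5
```

```text
t 11.8 tcp [619.  -11.   39.2] yaw -3.32 tilt [-0.38  0.04] F [-16.5   0.2  10. ] w 11.5 ff 35.0
shift mm [0.1 0.  0.4] turn az -0.02
t 12.3 tcp [621.8 -11.4  38.7] yaw -3.33 tilt [ 0.01 -0.  ] F [-0.2 -0.4 -0.2] w 52.8 ff 0.0
shift mm [ 0.4 -2.8 -0.1] turn az -0.03
t 12.9 tcp [623.3 -11.6 245. ] yaw -3.32 tilt [ 0.63 -0.13] F [-0.4 -0.3 -1.2] w 52.6 ff 0.0
shift mm [-376.8 -133.7    4.1] turn az -8.32
```

```bash
python3 -m handwheel '[[[-0.047,-0.0165,0,0,0,0],[-0.047,-0.0165,0,0,0,0],[-0.047,-0.0165,0,0,0,0],[-0.047,-0.0165,0,0,0,0],[-0.047,-0.0165,0,0,0,0],[-0.047,-0.0165,0,0,0,0],[-0.047,-0.0165,0,0,0,0],[-0.047,-0.0165,0,0,0,0]]]' >/dev/null && python3 -m handwheel '[[[0,0,0.04,0,0,-8.4],[0,0,0.04,0,0,0],[0,0,0.03,0,0,0],[0,0,0,0,0,0],[0,0,0,0,0,0]]]' >/dev/null; python3 need.py 470 -379 20 5
python3 - <<'E'
from h import *
from station import camera,state
c=camera("scene");t=camera("top");pickle.dump(dict(scene=c,top=t,st=state()),open("c3.pkl","wb"))
a=cv2.resize(c["color"][150:255,255:370],None,fx=4,fy=4,interpolation=2);b=cv2.resize(c["color"][110:210,140:240],None,fx=3.2,fy=3.2,interpolation=2)
b2=cv2.resize(t["color"][165:232,270:365],None,fx=3.2,fy=3.2,interpolation=2)
o=np.zeros((560,800,3),np.uint8);o[:420,:460]=a;o[:320,470:790]=b;o[330:544,470:774]=b2;cv2.imwrite("pics/g3.png",o)
E
```

```text
t 14.2 tcp [ 468.2 -379.2  129.1] yaw 5.08 tilt [-0.01  0.01] F [ 0.2 -0.3  1. ] w 52.6 ff 0.0
shift mm [  0.    1.8 109.1] turn az 0.08
```

View pics/g3.png

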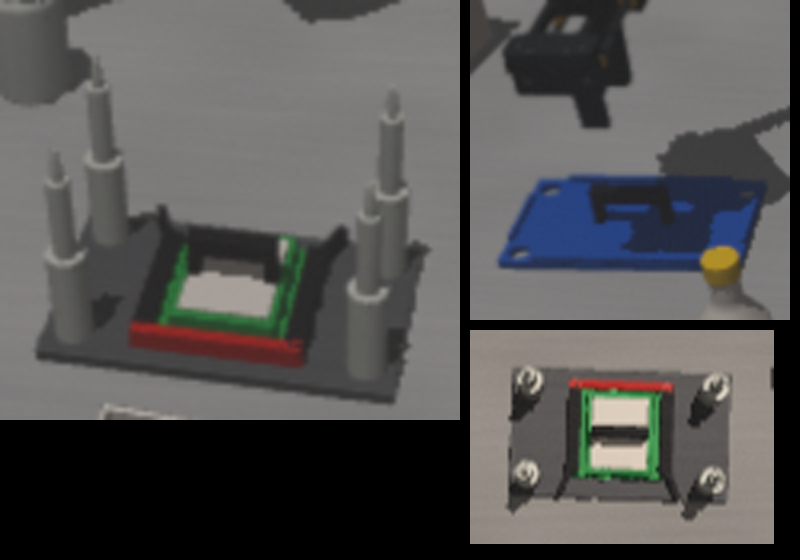

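The cassette sits squarely in the channel against the red stop, and the gripper hangs over the blue bail. I grip the blue shelf.

```bash
python3 -m handwheel '[[[0,0.002,0.03,0,0,0],[0,0,0.03,0,0,0],[0,0,0.025,0,0,0],[0,0,0.015,0,0,0],[0,0,0.009,0,0,0],[0,0,0,0,0,0]]]' >/dev/null && python3 -m handwheel '[[[0,0,0,0,0,0],[0,0,0,0,0,0],[0,0,0,0,0,0],[0,0,0,0,0,0],[0,0,0,0,0,0],[0,0,0,0,0,0],[0,0,0,0,0,0]]]' 1 50 >/dev/null&& python3 need.py 470 -379 19 5; python3 -m handwheel '[[[0,0,-0.005,0,0,0],[0,0,-0.025,0,0,0],[0,0,-0.04,0,0,0],[0,0,-0.05,0,0,0],[0,0,-0.05,0,0,0],[0,0,-0.045,0,0,8.4],[0,0,0,0,0,0]]]' >/dev/null;  python3 need.py 618.5 -11 235 -3.3
```

```text
t 15.7 tcp [ 470.  -378.9   19.9] yaw 5.07 tilt [ 0.   -0.01] F [-0.8  0.2  1.9] w 11.3 ff 50.0
shift mm [-0.1 -0.   0.9] turn az 0.07
t 16.4 tcp [ 471.2 -380.   241.2] yaw -3.51 tilt [ 0.42 -0.5 ] F [-0.5 -0.3 -4. ] w 11.5 ff 50.0
shift mm [377.4 124.4   4.1] turn az -0.21
```

```bash
python3 -m handwheel '[[[0.045,0.015,0,0,0,0],[0.048,0.016,0,0,0,0],[0.048,0.016,0,0,0,0],[0.048,0.016,0,0,0,0],[0.048,0.016,0,0,0,0],[0.048,0.016,0,0,0,0],[0.048,0.016,0,0,0,0],[0.044,0.013,0,0,0,0]]]' >/dev/null; python3 -m handwheel '[[[0,0,0.02,0,0,-0.15],[0,0,0.02,0,0,0],[0,0,0.016,0,0,0],[0,0,0,0,0,0],[0,0,0,0,0,0]]]' >/dev/null;python3 need.py 618.5 -11 180 -3.3
python3 - <<'E'
from h import *
from station import camera,state
c=camera("scene");t=camera("top");pickle.dump(dict(scene=c,top=t,st=state()),open("c4.pkl","wb"))
a=cv2.resize(c["color"][140:255,250:375],None,fx=4.8,fy=4.8,interpolation=2)
b=cv2.resize(t["color"][160:240,270:365],None,fx=2,fy=2)
o=np.zeros((560,800,3),np.uint8);o[:552,:600]=a;o[:160,605:795]=b;cv2.imwrite("pics/g4.png",o)
E
```

```text
t 17.6 tcp [614.1 -13.1 178.1] yaw -3.15 tilt [-0.1   0.02] F [-0.1 -0.7 -3.3] w 11.3 ff 50.0
shift mm [ 2.3  4.2 -1.9] turn az 0.15
```

View pics/g4.png

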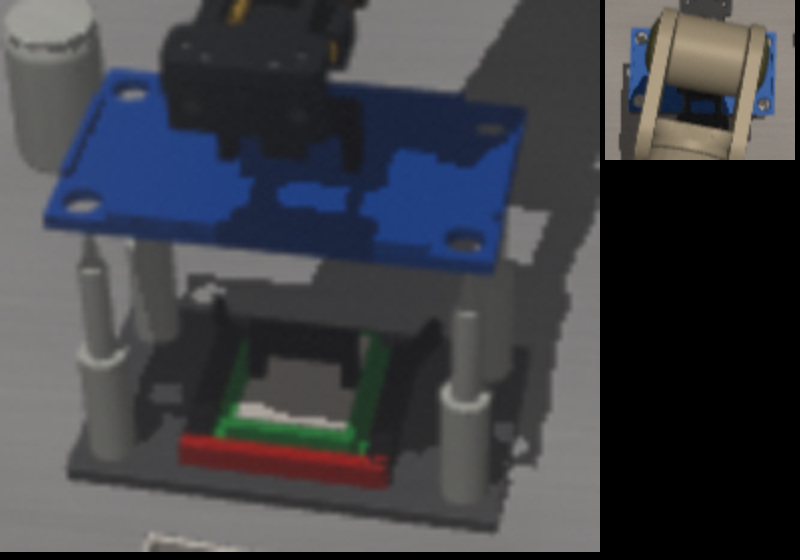

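Hole centres appear at (130,92), (83,203), (491,129) and (464,241) in the crop. I compare them with the tip fit in the same camera.

```bash
python3 - <<'E'
from h import *
d=pickle.load(open("c4.pkl","rb"));s=d["scene"]
S=lambda u:np.float64(u)/4.8+[250,140]-.4
z=178.3-11.9
H=[[-45,-90,z],[45,-90,z],[-45,90,z],[45,90,z]]
r=fit([(s,H,S([[131,92],[83,203],[491,129],[464,241]]))],[615,-13,-.05]);print("holes",np.round(r.x,3),np.round(r.fun,2))
z+=2;C=[[60,-105,z],[60,105,z],[-60,105,z],[-60,-105,z]]
r=fit([(s,C,S([[47,212],[497,257],[526,106],[108,71]]))],[615,-13,-.05]);print("corners",np.round(r.x,3),np.round(r.fun,2))
# also tips from pre-pictures, c0 and c2 separately and upper shoulder ring
for z in (74,130,152): print(z,np.round((proj(s,pts([618.5,-11,np.radians(-3.3)],[[-45,-90,z],[45,-90,z],[-45,90,z],[45,90,z]]))-[250,140]+.4)*4.8).tolist())
E
```

```text
holes [ 6.19248e+02 -1.21920e+01 -5.60000e-02] [-0.13 -0.18 -0.48 -0.04  0.26 -0.51  0.32  0.53]
corners [ 6.16588e+02 -1.16050e+01 -4.10000e-02] [-0.75  0.61  0.31  0.41  0.26 -0.65  0.06 -0.95]
74 [[147.0, 235.0], [101.0, 350.0], [490.0, 272.0], [464.0, 392.0]]
130 [[139.0, 149.0], [90.0, 262.0], [493.0, 186.0], [467.0, 304.0]]
152 [[135.0, 114.0], [86.0, 226.0], [494.0, 150.0], [467.0, 267.0]]
```

```bash
python3 -m handwheel '[[[0.0029,0.0036,0,0,0,0.15],[0,0,0.01,0,0,0],[0,0,0.01,0,0,0],[0,0,0.004,0,0,0],[0,0,0,0,0,0]]]' >/dev/null;python3 need.py 618.5 -11 94 -3.3;python3 -m handwheel '[[[0,0,0.004,0,0,0],[0,0,0.004,0,0,0],[0,0,0.002,0,0,0],[0,0,0,0,0,0],[0,0,0,0,0,0]]]' >/dev/null;python3 need.py 618.5 -11 94 -3.3
python3 - <<'E'
from h import *
from station import camera,state
c=camera("scene");t=camera("top");pickle.dump(dict(scene=c,top=t,st=state()),open("c5.pkl","wb"))
a=cv2.resize(c["color"][140:255,250:375],None,fx=4.8,fy=4.8,interpolation=2)
cv2.imwrite("pics/g5.png",a)
E
```

```text
t 18.2 tcp [617.7 -10.3 153.6] yaw -3.33 tilt [-0.12  0.02] F [ 0.2 -1.2 -4.9] w 11.4 ff 50.0
shift mm [-0.6  1.  59.6] turn az -0.03
t 18.8 tcp [618.2 -10.4 144.8] yaw -3.33 tilt [ 0.01 -0.  ] F [-0.2  0.6 -3.9] w 11.2 ff 50.0
shift mm [-0.6  0.3 50.8] turn az -0.03
```

View pics/g5.png

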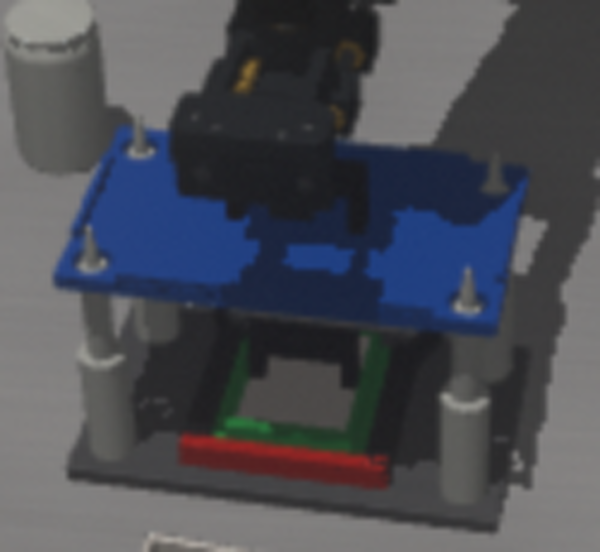

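All four tips stand through the holes, and the plate is below the upper shoulders with no side force. I lower it further.

```bash
python3 -m handwheel '[[[0,0,0.008,0,0,0],[0,0,0.01,0,0,0],[0,0,0.01,0,0,0],[0,0,0.01,0,0,0],[0,0,0.006,0,0,0],[0,0,0.003,0,0,0],[0,0,0,0,0,0]]]' >/dev/null;python3 need.py 618.5 -11 94 -3.3;python3 -m handwheel '[[[0,0,0.002,0,0,0],[0,0,0.001,0,0,0],[0,0,0.001,0,0,0],[0,0,0,0,0,0]]]' >/dev/null;python3 need.py 618.5 -11 94 -3.3
```

```text
t 19.6 tcp [618.1 -10.4  97.3] yaw -3.32 tilt [-0.03  0.  ] F [ 0.5  0.2 -3.4] w 11.6 ff 50.0
shift mm [-0.6  0.5  3.3] turn az -0.02
t 19.9 tcp [618.3 -10.4  94. ] yaw -3.32 tilt [ 0.03 -0.01] F [-0.4  0.6 -3.7] w 11.5 ff 50.0
shift mm [-0.6  0.3 -0. ] turn az -0.02
```

```bash
python3 -m handwheel '[[[0,0,0.0007,0,0,0],[0,0,0.0005,0,0,0],[0,0,0,0,0,0]]]' >/dev/null;python3 need.py 618.5 -11 94 -3.3;python3 -m handwheel '[[[0,0,0,0,0,0],[0,0,0,0,0,0],[0,0,0,0,0,0],[0,0,0,0,0,0],[0,0,0,0,0,0],[0,0,0,0,0,0]]]' 0.4 >/dev/null && python3 need.py 618.5 -11 94 -3.3;  python3 -m handwheel '[[[0,0,-0.02,0,0,0],[0,0,-0.04,0,0,0],[0,0,-0.05,0,0,0],[0,0,-0.03,0,0,0],[0,0,0,0,0,0]]]' >/dev/null && python3 need.py 479 366 238 -12.3
```

```text
t 20.2 tcp [618.3 -10.4  93.9] yaw -3.32 tilt [ 0.08 -0.02] F [-3.8  0.8  6. ] w 11.5 ff 50.0
shift mm [-0.6  0.2 -0.1] turn az -0.02
t 20.9 tcp [618.2 -10.4  92.5] yaw -3.33 tilt [-0.  0.] F [-0.   0.2 -0. ] w 52.7 ff 0.0
shift mm [-0.6  0.4 -1.5] turn az -0.03
t 21.4 tcp [619.5 -10.6 237.4] yaw -3.32 tilt [ 0.5 -0.1] F [0.4 0.2 0.1] w 52.7 ff 0.0
shift mm [ 367.8 -162.    -2.5] turn az 8.98
```

```bash
python3 -m handwheel '[[[0.046,-0.02,0,0,0,0],[0.046,-0.02,0,0,0,0],[0.046,-0.02,0,0,0,0],[0.046,-0.02,0,0,0,0],[0.046,-0.02,0,0,0,0],[0.046,-0.02,0,0,0,0],[0.046,-0.02,0,0,0,0],[0.046,-0.02,0,0,0,0]]]' >/dev/null && python3 -m handwheel '[[[0,0,0.04,0,0,4.5],[0,0,0.04,0,0,4.5],[0,0,0.03,0,0,0],[0,0,0.03,0,0,0],[0,0,0,0,0,0],[0,0,0,0,0,0]]]' >/dev/null; python3 need.py 478.5 366.5 20 -12.4
python3 - <<'E'
from h import *
from station import camera,state
c=camera("scene");t=camera("top");pickle.dump(dict(scene=c,top=t,st=state()),open("c6.pkl","wb"))
a=cv2.resize(c["color"][140:255,250:375],None,fx=3.6,fy=3.6,interpolation=2);b=cv2.resize(c["color"][130:230,410:510],None,fx=3.4,fy=3.4,interpolation=2)
o=np.zeros((420,800,3),np.uint8);o[:414,:450]=a;o[:340,455:795]=b;cv2.imwrite("pics/g6.png",o)
E
```

```text
t 22.8 tcp [480.2 365.1  92.6] yaw -12.33 tilt [-0.04 -0.02] F [0.2 0.  0.6] w 53.0 ff 0.0
shift mm [ 1.1 -2.  72.6] turn az 0.07
```

View pics/g6.png

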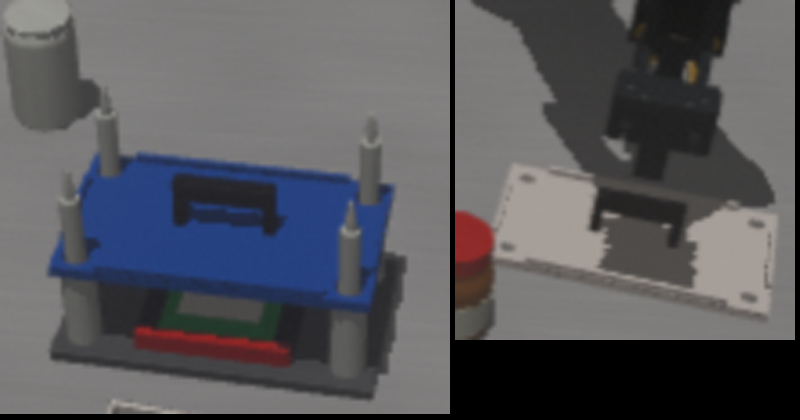

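The blue shelf sits level over all four posts (left crop) and the gripper is over the white bail (right crop). That uses up my ten pictures, so I continue on numbers. I grip the white shelf.

```bash
python3 -m handwheel '[[[0.001,-0.002,0.03,0,0,0],[0,0,0.025,0,0,0],[0,0,0.015,0,0,0],[0,0,0.002,0,0,0],[0,0,0,0,0,0]]]' >/dev/null && python3 -m handwheel '[[[0,0,0,0,0,0],[0,0,0,0,0,0],[0,0,0,0,0,0],[0,0,0,0,0,0],[0,0,0,0,0,0],[0,0,0,0,0,0],[0,0,0,0,0,0]]]' 1 50 >/dev/null&& python3 need.py 478.5 366.5 19 -12.4; python3 -m handwheel '[[[0,0,-0.005,0,0,0],[0,0,-0.025,0,0,0],[0,0,-0.04,0,0,0],[0,0,-0.05,0,0,0],[0,0,-0.05,0,0,0],[0,0,-0.04,0,0,-4.5],[0,0,-0.02,0,0,-4.5],[0,0,0,0,0,0]]]' >/dev/null;  python3 need.py 614 -13 248 -3.3
```

```text
t 24.1 tcp [478.3 366.5  20.7] yaw -12.33 tilt [-0.01  0.  ] F [-1.7 -0.2  2. ] w 10.8 ff 50.0
shift mm [0.  0.2 1.7] turn az 0.07
t 24.9 tcp [479.  366.8 253.3] yaw -3.29 tilt [0.28 0.13] F [ 0.6  0.  -4.4] w 11.2 ff 50.0
shift mm [-371.4  156.5    5.1] turn az 0.01
```

```bash
python3 -m handwheel '[[[-0.043,0.0185,0,0,0,0],[-0.048,0.02,0,0,0,0],[-0.048,0.02,0,0,0,0],[-0.048,0.02,0,0,0,0],[-0.048,0.02,0,0,0,0],[-0.048,0.02,0,0,0,0],[-0.048,0.02,0,0,0,0],[-0.04,0.0195,0,0,0,0]]]' >/dev/null; python3 -m handwheel '[[[0,0,0.02,0,0,0],[0,0,0.025,0,0,0],[0,0,0.015,0,0,0],[0,0,0.011,0,0,0],[0,0,0,0,0,0],[0,0,0,0,0,0]]]' >/dev/null;python3 need.py 618.3 -10.4 179 -3.3
cat > holes.py <<'E'
from h import *
import sys
def meas(f,pose,z,dark=True,ref=None,show=True):
    d=pickle.load(open(f,"rb"));s=d["scene"]
    g=cv2.cvtColor(s["color"],cv2.COLOR_BGR2GRAY).astype(float)
    L=np.float64([[-45,-90,z],[45,-90,z],[-45,90,z],[45,90,z]]);out=[]
    P=proj(s,pts(pose,L))
    for p in P:
        q=p.copy()
        for it in range(4):
            k=8;n=13;pa=cv2.getRectSubPix(g.astype(np.float32),(n,n),tuple(np.float32(q)))
            w=np.clip(np.percentile(pa,60)-pa-12,0,None)
            yy,xx=np.mgrid[-6:7,-6:7];w=w*((xx/5.)**2+(yy/4.)**2<1)
            if w.sum()<1:break
            q=q+[(w*xx).sum()/w.sum(),(w*yy).sum()/w.sum()]
        out.append(q);
        if show: print("pred",np.round(p,1),"found",np.round(q,1),"d",np.round(q-p,1),"w",round(w.sum()))
    return s,L,np.array(out)
E
python3 - <<'E'
from holes import *
from station import camera,state
pickle.dump(dict(scene=camera("scene"),top=camera("top"),st=state()),open("c7.pkl","wb"))
for f,p,z in (("c4.pkl",[619.2,-12.2,-.056],166.4),("c7.pkl",None,None)):
    if p is None:
        st=pickle.load(open(f,"rb"))["st"]["tcp_pos"];p=[st[0]+5,st[1]+1,-.056];z=st[2]-12.7;print(st)
    s,L,q=meas(f,p,z)
    r=fit([(s,L,q)],p);print(f,np.round(r.x,3),np.round(r.fun,2))
E
```

```text
t 26.2 tcp [610.8  -1.6 179.5] yaw -3.36 tilt [-0.01  0.  ] F [-0.1 -0.1 -3. ] w 11.6 ff 50.0
shift mm [-8.3  8.   0.5] turn az -0.06
pred [276.8 158.6] found [276.  157.3] d [-0.8 -1.3] w 131
pred [266.4 181.8] found [265.2 180.1] d [-1.2 -1.7] w 17
pred [352.2 166. ] found [352.2 166. ] d [0. 0.] w 0
pred [346.6 190.3] found [344.9 188.7] d [-1.7 -1.7] w 51
c4.pkl [ 6.15138e+02 -1.51030e+01 -7.30000e-02] [ 0.44 -0.09  0.23  0.08 -0.88 -0.69  0.04  0.79]
[611.05335119  -1.66976651 180.3014221 ]
pred [281.8 157.7] found [281.8 157.3] d [ 0.  -0.3] w 370
pred [271.7 180.9] found [271.7 180.3] d [ 0.  -0.6] w 391
pred [357.2 165.1] found [357.2 165.1] d [0. 0.] w 0
pred [352.  189.4] found [351.6 188.8] d [-0.4 -0.6] w 517
c7.pkl [ 6.14569e+02 -1.13200e+00 -6.20000e-02] [ 0.05 -0.14 -0.11  0.04 -0.07 -0.25  0.14  0.29]
```

White hole positions relative to the TCP match those of blue to within 0.5–1 mm, so I target about (618.1, −10.1). I shift across, then lower while watching the force.

```bash
python3 -m handwheel '[[[-0.004,0.004,0,0,0,0],[-0.0041,0.0038,0,0,0,0],[0,0,0,0,0,0],[0,0,0,0,0,0]]]' >/dev/null;python3 need.py 618.1 -10.1 150.7 -3.3; python3 -m handwheel '[[[0,0,0.005,0,0,0],[0,0,0.004,0,0,0],[0,0,0.002,0,0,0],[0,0,0,0,0,0]]]' >/dev/null;python3 need.py 618.1 -10.1 150.7 -3.3;python3 -m handwheel '[[[0,0,0.002,0,0,0],[0,0,0.002,0,0,0],[0,0,0,0,0,0]]]' >/dev/null;python3 need.py 618.1 -10.1 150.7 -3.3
```

```text
t 26.8 tcp [618.1 -10.5 179.5] yaw -3.35 tilt [-0.  0.] F [-0.2  0.5 -4. ] w 11.3 ff 50.0
shift mm [ 0.4 -0.1 28.8] turn az -0.05
t 27.1 tcp [617.8 -10.2 168. ] yaw -3.32 tilt [-0.06  0.01] F [ 0.4  0.7 -3.6] w 11.3 ff 50.0
shift mm [ 0.1  0.3 17.3] turn az -0.02
t 27.4 tcp [617.9 -10.2 164.3] yaw -3.33 tilt [-0.02  0.01] F [ 0.5  0.6 -3.4] w 11.4 ff 50.0
shift mm [ 0.1  0.2 13.6] turn az -0.03
```

```bash
python3 -m handwheel '[[[0,0,0.002,0,0,0],[0,0,0.002,0,0,0],[0,0,0,0,0,0]]]' >/dev/null;python3 need.py 618.1 -10.1 150.7 -3.3; python3 -m handwheel '[[[0,0,0.002,0,0,0],[0,0,0.002,0,0,0],[0,0,0.002,0,0,0],[0,0,0,0,0,0]]]' >/dev/null;python3 need.py 618.1 -10.1 150.7 -3.3
```

```text
t 27.8 tcp [617.9 -10.2 160.2] yaw -3.33 tilt [-0.03  0.01] F [ 0.9 -0.5 -4. ] w 11.4 ff 50.0
shift mm [0.1 0.2 9.5] turn az -0.03
t 28.1 tcp [617.9 -10.3 154.1] yaw -3.33 tilt [-0.04  0.01] F [-0.4  0.6 -4.6] w 11.3 ff 50.0
shift mm [0.2 0.2 3.4] turn az -0.03
```

Underside is about 133 mm with no force, so all four posts are in. I do the final lowering until it touches.

```bash
python3 -m handwheel '[[[0,0,0.0015,0,0,0],[0,0,0.0015,0,0,0],[0,0,0,0,0,0]]]' >/dev/null;python3 need.py 618.1 -10.1 150.7 -3.3; python3 -m handwheel '[[[0,0,0.0007,0,0,0],[0,0,0.0005,0,0,0],[0,0,0,0,0,0]]]' >/dev/null;python3 need.py 618.1 -10.1 150.7 -3.3
```

```text
t 28.4 tcp [617.9 -10.3 151.3] yaw -3.33 tilt [-0.02  0.  ] F [ 0.8 -0.3 -4.2] w 11.6 ff 50.0
shift mm [0.2 0.2 0.6] turn az -0.03
t 28.8 tcp [618.1 -10.3 150.7] yaw -3.33 tilt [ 0.03 -0.01] F [-1.8  0.2 -2. ] w 11.5 ff 50.0
shift mm [ 0.2 -0.  -0. ] turn az -0.03
```

```bash
python3 -m handwheel '[[[0,0,0.0005,0,0,0],[0,0,0,0,0,0]]]' >/dev/null;python3 need.py 618.1 -10.1 150.7 -3.3; python3 -m handwheel '[[[0,0,0,0,0,0],[0,0,0,0,0,0],[0,0,0,0,0,0],[0,0,0,0,0,0],[0,0,0,0,0,0],[0,0,0,0,0,0]]]' 0.4 >/dev/null && python3 need.py 618.1 -10.1 150.7 -3.3;  python3 -m handwheel '[[[0,0,-0.02,0,0,0],[0,0,-0.03,0,0,0],[0,0,-0.03,0,0,0],[0,0,0,0,0,0]]]' >/dev/null; python3 -m handwheel '[[[0,-0.04,0,0,0,0],[0,-0.04,0,0,0,0],[0,-0.04,0,0,0,0],[0,-0.04,0,0,0,0],[0,-0.04,0,0,0,0],[0,0,0,0,0,0]]]' >/dev/null
python3 - <<'E'
from holes import *
from station import camera,state
pickle.dump(dict(scene=camera("scene"),top=camera("top"),st=state()),open("c8.pkl","wb"))
d=pickle.load(open("c8.pkl","rb"))
for n,roi in (("scene",(250,140,375,215)),("top",(270,160,365,235))):
    c=d[n];V=cv2.cvtColor(c["color"],cv2.COLOR_BGR2HSV);m=(V[...,2]>150)&(V[...,1]<60)
    print(n,rect(c,m,roi,138))
    cc=pickle.load(open("c6.pkl","rb"))[n];dd=cv2.absdiff(c["color"],cc["color"]).max(2)>25;print("diff",rect(c,dd,roi,138))
E
python3 need.py 618 -10 300 -3
```

```text
t 28.9 tcp [618.1 -10.3 150.6] yaw -3.32 tilt [ 0.05 -0.01] F [-2.2  0.9  4.8] w 11.2 ff 50.0
shift mm [ 0.2 -0.  -0.1] turn az -0.02
t 29.6 tcp [618.1 -10.3 149.8] yaw -3.33 tilt [-0.  0.] F [0.5 0.  0.3] w 52.9 ff 0.0
shift mm [ 0.2  0.  -0.9] turn az -0.03
scene [619.5  -9.9 206.3 117.   86.4 619.1 -10.1]
diff [576.7   7.4 243.9 300.1  89.  592.2  16.8]
top [619.4 -12.1 211.7 122.8  86.6 619.2 -12.1]
diff [600.7  -6.4 219.1 156.5  86.6 602.   -5.5]
t 30.6 tcp [418.3   1.3 229.9] yaw -3.35 tilt [ 0.04 -0.01] F [ 0.7  0.2 -0.3] w 52.6 ff 0.0
shift mm [  0.4 200.1 -69.9] turn az -0.35
```

In both cameras the white plate measures about 210 x 120 mm at the seated height, centred on the stand. The robot is clear, so I hand it in.

```bash
python3 -c "
from station import finish_job
print(finish_job())"
```

```text
the job is handed in; nothing more can be done
None
```

The stand is assembled and handed in at about 31 s of robot time: cassette against the stop, blue and white shelves seated on their shoulders, no bystander knowingly touched; no verdict came back.

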